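# Clip the key fob onto the snap hook

### The arm

A 6-joint arm with a two-finger parallel gripper is mounted at the origin on a cart in front of the work surface, level with it; the furniture and walls round the work are solid. World frame = base frame: x ahead of the robot, y to its left, z up, the work surface at z = 0. Lengths are in m, angles in rad, forces in N, time in s.
With the tool pointing down it reaches from about 0.275 to 0.85 m from the base axis. Payload 5.2 kg.
Tool frame: the origin (TCP) lies on the centre line of the jaws, within the pads' length; the fingertips stand 25 mm ahead of it and the grasp point (between the pads) lies 6 mm ahead of it; z points along the fingers, y is the line along which they close (so a half turn about z gives the same grasp; the last joint's range is limited). The gripper opens to 85 mm and grips with 20 to 120 N. Pads are 22 mm wide; open, the fingers measure 114 mm over their backs; the gripper's body (76 mm by 85 mm) begins 54 mm behind the grasp point. The pads swing forward as they close: fully open they stand 13 mm farther back than shut.
Start: joints at [0.968, 0.259, 1.535, -0, 1.348, -0.203], TCP at [0.214, 0.507, 0.256] pointing down, gripper open.
Joint ranges: [-3.14, 3.14], [-0.91, 2.08], [0.19, 2.58], [-1.22, 4.36], [0.22, 2.71], [-3.12, 3.12]. Speed limits (rad/s): [2.57, 2.57, 3.14, 3.14, 3.14, 3.14].

### API

Orientations are given as a rotation vector (axis times angle).
In Python, from workcell import readout, capture, camera_model, env gives the robot as it stands.
- The arm moves only by the shell command python3 -m handwheel 'ROWS'. ROWS is JSON, a list that holds one entry, the list of rows, each a list of 7 numbers: the shift along the tool's x, y, z in cm, then the turn, a rotation vector about the tool's x, y, z in rad, then the closure, from 0 (fully open) to 1 (shut). In form: [[[x, y, z, ax, ay, az, jaw], ...]]. A call has 1 to 8 rows; each row shifts and turns the commanded pose from where the row before left it, along the tool's axes as they then stand; what a row does not reach is not made up. A row lasts 1/8 s, in which the tool goes at most 62.5 mm and 10.7 degrees, less where a joint would pass 70% of its speed; a pose out of reach is approached as far as the arm can. A call is refused whole if a number of a shift passes 6.25 or a number of a turn 0.188, either way. A call with a gripper value outside its range is refused whole. The fingers move at their own pace and stop on an object; the grip force is fixed at half the most. Time passes only in rows, so rows that do not move let the fingers close. It gives the time, the measured TCP pose, the force, the opening and the grip force at its end, in the units of the state.
- readout.sense(): the state, without advancing time (a new reading comes with each control period).
- capture(name): name is "side" or "top"; returns (picture, depth): 400x640x3 uint8, red, green, blue; 400x640 float32, m along the optical axis (not along the pixel's ray), 0 where there is no reading.
- camera_model(name): a dict with "fx", "fy", "cx", "cy" (pixels), "R" (3x3) and "t" (3): a world point X has camera coordinates R X + t. Camera axes: x right, y down, z forward; pixel columns grow to the right and rows downward; lengths in m; the calibration is good to about 2 mm. A picture is of the moment at which its call begins. camera_model takes no time and is no camera call.
- env.hand_in(): hands the job in; it is judged then, once.
The state is a dict: "t": time; "joint_positions": joint angles; "qvel": joint speeds; "joint_torque": joint torques, N m; "tcp_pos": TCP position; "tcp_rot": TCP orientation; "wrist_force": force on the tool from outside, world axes, zero at the start; "moment": the same for the moment, N m; "finger_gap": opening from 0.0 (shut) to 1.0 (fully open); "finger_force": force on a finger pad.
Only numpy, scipy, OpenCV 4.12 (cv2) and the standard library are available. Lean on these libraries where they do the work, as an engineer would, in place of code of your own. Each camera call takes 0.05 s, during which the arm holds its last target. There are 200 camera calls.

### The job

Put the drawer key's fob away on the hook stand: take the wooden fob with the long wire eye, push that eye down over the hook's nose against the sprung latch until it snaps inside, and let go so that the fob hangs from the hook with the latch shut again. Leave the other wooden fob, the one with the tiny ring, where it lies.

Things in the scene. Friction and masses are not known exactly. Their poses are not given: they have to be found in the camera images.
- key_fob: Fob to hang, lying flat, 45 g: wooden plate 70 x 26 x 12 mm with a long closed eye of 5 mm wire. Origin: mid-wire at the eye's far end, half the thickness up (6 mm above the desk); x points from plate to eye's end, z up. Eye opening: x = -2.5 to -43 mm, 34 mm wide, narrowing to 12 at the far end. Plate: x = -43 to -113 mm; grip it across its 26 mm width at x = -78 mm.
- spare_fob: Other fob, to be left alone: the same wooden plate, but with a tiny round wire ring (10 mm inside). Origin at the ring's far end, 6 mm above the desk; x points from plate to ring. The plate runs from x = -14 to -84 mm.
- hook_stand: Fixed stand: round foot 110 mm across, post in its middle, and on its -x side a J-shaped snap hook (7 mm wire) in its xz plane, mouth up. Origin: centre of the foot's underside; z up. Hook: nose upright at x = -88 mm, its tip leaning out to x = -92 mm, 227 mm high (the highest point); spine at x = -34 mm; lowest part of the bowl at x = -60 mm, upper side of the wire there 146 mm high.
- press_point (a point): On the hook's shut latch, 215 mm above the desk, 16 mm inward of the nose; axes as hook_stand. With the fob level and its x along the stand's +x (plate outside the nose), bring the far end of its eye above this point (8 mm either way is fine) and move straight down: the nose passes up through the eye, the eye's end slips past the latch about 40 mm below this point. Let go 53 mm below it (49 to 58).
- latch (a joint): Sprung latch, a 48 mm wire flap hinged at the hook's spine 215 mm above the desk, reaching level to the inside of the nose. 0 = shut; grows as it is pushed down into the hook (rad, stop at 1.15). Light spring: about 0.4 N at the tip when shut, 1 to 1.5 N when it lets the eye pass at about 0.7 to 1.0 rad.

How it is judged:
By the outcome, as a careful person would: the job done as asked, in the order asked, and still so for the second after the job is handed in, with the robot touching nothing.
It also fails if it takes over 48 s, if anything falls off the work surface, if the arm or the gripper's body presses on something with over 40 N, if the wrist force passes 120 N, or if a joint passes its speed limit or range.

## Working session

There is one attempt and no reset: what is moved stays moved. The work goes in short steps, Python scripts to look and compute and a shell command to move; the robot and the scene stay as the last step left them, time stands still between calls to the robot, and variables do not carry over. Pictures are saved under pics/ and viewed, at most 10 in all, crops included, and the job is handed in when it is done.

```bash
mkdir -p pics; ls; cat > h.py <<'E'
import numpy as np, cv2
from workcell import readout, capture, camera_model, env
def grab(n):
    p,d=capture(n); return p,d
def save(p,f): cv2.imwrite('pics/'+f,cv2.cvtColor(p,cv2.COLOR_RGB2BGR))
def ray(n,u,v):
    m=camera_model(n);R=np.array(m['R']);t=np.array(m['t'])
    return -R.T@t, R.T@np.array([(u-m['cx'])/m['fx'],(v-m['cy'])/m['fy'],1.])
def onplane(n,u,v,z):
    c,d=ray(n,u,v); return c+d*(z-c[2])/d[2]
def pt(n,u,v,depth):
    c,d=ray(n,u,v); return c+d*depth
def proj(n,X):
    m=camera_model(n);c=np.array(m['R'])@np.array(X)+np.array(m['t'])
    return np.array([m['fx']*c[0]/c[2]+m['cx'],m['fy']*c[1]/c[2]+m['cy']])
E
python3 - <<'E'
from h import *
for n in('top','side'):
    p,d=grab(n); save(p,n+'0.png'); np.save(n+'0.npy',d); np.save(n+'p0.npy',p)
    print(n,ray(n,320,200), camera_model(n)['fx'])
s=readout.sense(); print(s)
E
```

```text
pics
top (array([ 0.38510712, -0.01214415,  1.14968971]), array([ 0.19200438, -0.00227895, -0.98140934])) 495.63460702065913
side (array([ 0.55724741, -0.95202966,  0.50569461]), array([ 0.05690772,  0.92464314, -0.37708566])) 395.42704511266123
{'t': 0.1, 'joint_positions': array([ 9.68218828e-01,  2.59244144e-01,  1.53595227e+00, -5.12176373e-06,
        1.34800004e+00, -2.02823904e-01]), 'qvel': array([ 0.00093351, -0.00087961, -0.00275509, -0.00032995,  0.00030201,
        0.0004669 ]), 'joint_torque': array([ 2.16721375e-03, -4.46973038e+01, -2.91249919e+01, -2.76440405e-04,
        6.25223358e-03,  1.94710390e-05]), 'tcp_pos': array([0.21380203, 0.50628315, 0.25558035]), 'tcp_rot': array([-6.23632968e-01, -3.07843483e+00,  2.32033082e-03]), 'wrist_force': array([0.50087924, 0.12233474, 0.39922036]), 'moment': array([-0.06143663, -0.01677044, -0.04156914]), 'finger_force': 0.0, 'finger_gap': 0.9960285338784948}
```

View pics/top0.png

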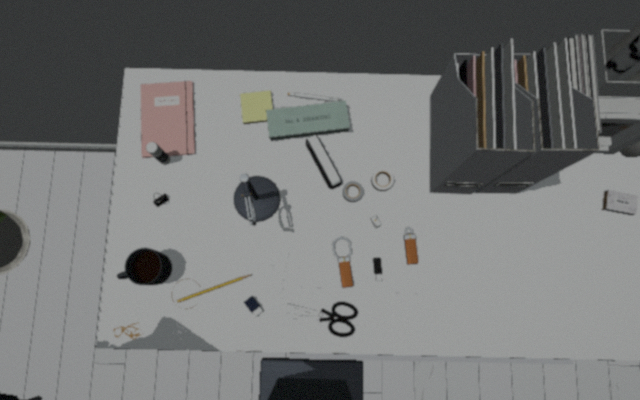

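View pics/side0.png

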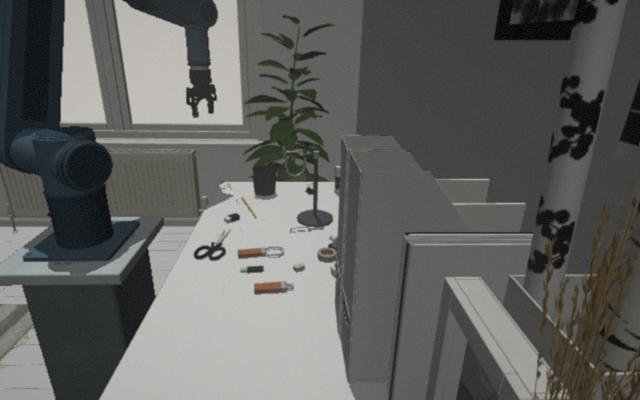

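The top view shows the key fob with its plate at about (346,274) and eye at (342,247), the spare at (411,250), and the stand's foot at about (257,198). The side view shows the fob at (260,253) and the stand at (315,217), with the hook on the left at (297,165). Next I'll measure and zoom in.

```bash
python3 - <<'E'
from h import *
p=np.load('topp0.npy');q=np.load('sidep0.npy');d=np.load('top0.npy');ds=np.load('side0.npy')
for n,im in(('top',p),('side',q)):
    h=cv2.cvtColor(im,cv2.COLOR_RGB2HSV)
    m=cv2.inRange(h,(3,120,60),(18,255,255))
    for c in cv2.findContours(m,cv2.RETR_EXTERNAL,cv2.CHAIN_APPROX_NONE)[0]:
        if cv2.contourArea(c)<60: continue
        w=np.array([onplane(n,*k[0],0.012 if n=='top' else .009)[:2] for k in c],np.float32)
        r=cv2.minAreaRect(w*1000); print(n,c.mean(0)[0],np.array(r[0]),r[1],r[2])
# foot: dark blob in top
g=cv2.cvtColor(p,cv2.COLOR_RGB2GRAY)
m=(g<95).astype(np.uint8)*255; m[:,:215]=0;m[:165]=0;m[240:]=0;m[:,300:]=0
m=cv2.morphologyEx(m,cv2.MORPH_OPEN,np.ones((3,3)))
c=max(cv2.findContours(m,cv2.RETR_EXTERNAL,cv2.CHAIN_APPROX_NONE)[0],key=cv2.contourArea)
w=np.array([onplane('top',*k[0],0.008)[:2] for k in c],np.float32)*1000
print('foot',cv2.minEnclosingCircle(w),cv2.fitEllipse(w),proj('side',[*np.array(cv2.minEnclosingCircle(w)[0])/1000,0.1]))
a=cv2.resize(p[150:310,215:435],None,fx=3.6,fy=3.6,interpolation=cv2.INTER_CUBIC)
b=cv2.resize(q[130:240,250:350],None,fx=5,fy=5,interpolation=cv2.INTER_CUBIC)
save(a,'topz.png');save(b,'sidez.png')
E
```

```text
top [345.58064516 273.98387097] [437.97982788 -76.64237976] (53.809471130371094, 21.99359130859375) 9.438860893249512
top [410.93333333 250.98333333] [ 494.03759766 -226.1559906 ] (53.63922882080078, 21.885448455810547) 6.13545560836792
side [267.21818182 285.8       ] [ 492.06887817 -224.92448425] (51.89832305908203, 19.9458065032959) 5.626979827880859
foot ((605.646240234375, 134.7384033203125), 57.792388916015625) ((610.0990600585938, 130.61119079589844), (102.17499542236328, 107.15516662597656), 125.55538177490234) [313.99140698 188.16520184]
```

View pics/topz.png

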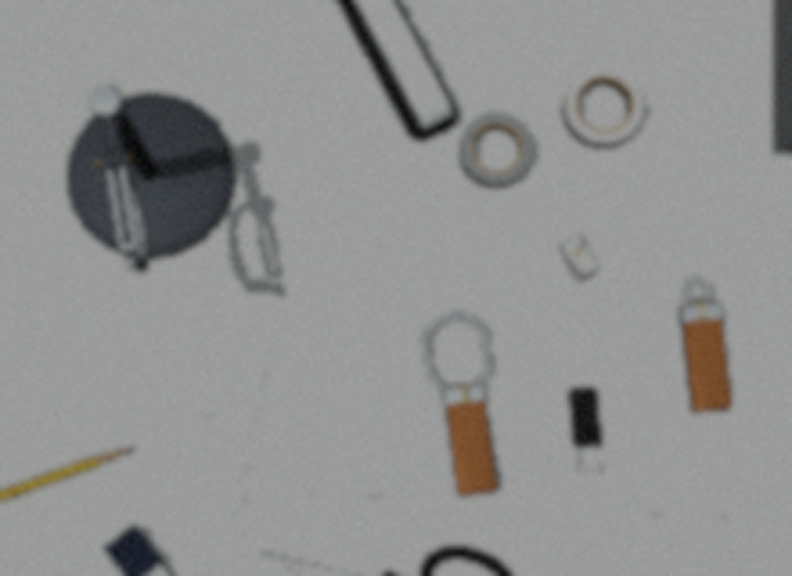

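View pics/sidez.png

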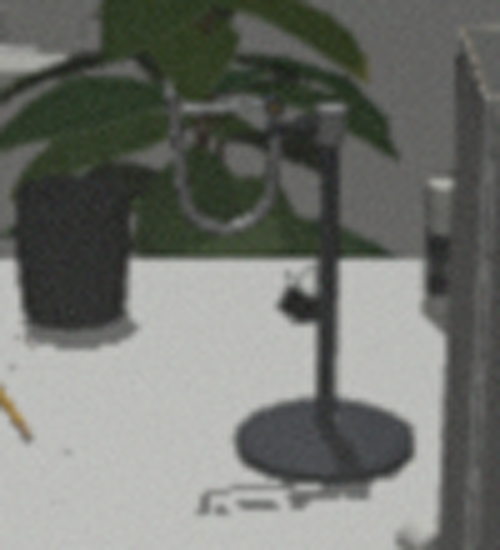

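The zoomed views show the foot's centre at top pixel (257,199), the post cap at (245,178) and the nose tip at (254,223). In the side view the nose tip is at about (284,146) and the fob's eye points away from the robot. Next I'll triangulate these points.

```bash
python3 - <<'E'
from h import *
d=np.load('top0.npy');ds=np.load('side0.npy')
def tri(a,b):
    (c1,d1),(c2,d2)=ray('top',*a),ray('side',*b)
    s=np.linalg.lstsq(np.c_[d1,-d2],c2-c1,rcond=None)[0]
    P,Q=c1+s[0]*d1,c2+s[1]*d2; return (P+Q)/2,np.linalg.norm(P-Q)
print('foot',onplane('top',257.2,198.6,.008),onplane('side',250+325/5,130+438/5,.008))
nose=tri((215+140/3.6,150+265/3.6),(250+170/5,130+82/5)); print('nose',nose, onplane('top',215+140/3.6,150+265/3.6,.227),onplane('top',215+136/3.6,150+250/3.6,.215))
print('postcap',tri((215+107/3.6,150+98/3.6),(250+332/5,130+110/5)))
print('depths cap',pt('top',245,177,d[177,245]))
e=onplane('top',215+458/3.6,150+313/3.6,.006);print('eye end',e)
for x in(.2,.24): print(x)
# plate
c=np.array([438,-76.6])/1000;h=np.radians(9.4);u=np.array([np.cos(h),np.sin(h)])
print('grip',c+.008*u,'pred eye end',c+.086*u)
from scipy.spatial.transform import Rotation as R
print(R.from_rotvec(readout.sense()['tcp_rot']).as_matrix())
E
```

```text
foot [0.60840944 0.13259582 0.008     ] [0.60993303 0.12828178 0.008     ]
nose (array([0.51853743, 0.10840953, 0.23166936]), np.float64(0.0032371091143646173)) [0.51757716 0.10887085 0.227     ] [0.52726344 0.11293355 0.215     ]
postcap (array([0.61068438, 0.1331855 , 0.20992908]), np.float64(0.0001316601812893706))
depths cap [ 0.38510712 -0.01214415  1.14968971]
eye end [ 0.52277132 -0.06822938  0.006     ]
0.2
0.24
grip [ 0.44589258 -0.07529339] pred eye end [ 0.52284521 -0.06255397]
[[-9.21157219e-01  3.89189619e-01 -9.04866067e-04]
 [ 3.89190541e-01  9.21156322e-01 -1.32416458e-03]
 [ 3.18171991e-04 -1.57192907e-03 -9.99998714e-01]]
```

```bash
python3 -m handwheel '[[[-3.66,-3.71,0,0,0,0,0],[-3.66,-3.71,0,0,0,0,0],[-3.66,-3.71,0,0,0,0,0],[-3.66,-3.71,0,0,0,0,0],[-3.66,-3.71,0,0,0,0,0],[-3.66,-3.71,0,0,0,0,0],[-3.66,-3.71,0,0,0,0,0],[-3.66,-3.71,0,0,0,0,0]]]'
python3 -m handwheel '[[[-3.66,-3.71,0,0,0,0,0],[-3.66,-3.71,0,0,0,0,0],[-3.66,-3.71,0,0,0,0,0],[-3.66,-3.71,0,0,0,0,0],[0,0,4,0,0,-0.14,0],[0,0,4,0,0,-0.14,0],[0,0,4,0,0,-0.14,0],[0,0,2,0,0,-0.1,0]]]'
cat >> h.py <<'E'
from scipy.spatial.transform import Rotation as Rot
def go(x,y,z,hy):
    "tool-frame deltas (cm, rad) to a pointing-down pose with tool y at heading hy (deg)"
    s=readout.sense(); M=Rot.from_rotvec(s['tcp_rot']).as_matrix(); h=np.radians(hy)
    ty=np.array([np.cos(h),np.sin(h),0]);tz=np.array([0,0,-1.]);T=np.c_[np.cross(ty,tz),ty,tz]
    print('shift cm',(M.T@(np.array([x,y,z])-s['tcp_pos'])*100).round(2),'turn',Rot.from_matrix(M.T@T).as_rotvec().round(3),'yhead',np.degrees(np.arctan2(M[1,1],M[0,1])).round(1),'tcp',s['tcp_pos'].round(4),'t',s['t'])
E
python3 - <<'E'
from h import *
p,d=grab('side'); save(cv2.resize(p[150:310,190:350],None,fx=3.6,fy=3.6,interpolation=cv2.INTER_CUBIC),'s1.png')
go(.446,-.075,.06,98)
E
```

```text
t: 1.1
tcp_pos: [0.3684, 0.1177, 0.2562]
tcp_rot: [0.624, 3.079, 0.0]
wrist_force: [1.1, 0.1, -0.0]
finger_gap: 1.001
finger_force: 0.0
t: 2.1
tcp_pos: [0.4438, -0.0739, 0.114]
tcp_rot: [0.194, -3.132, -0.003]
wrist_force: [-0.5, -0.3, -0.1]
finger_gap: 0.999
finger_force: 0.0
shift cm [-0.32 -0.21  5.24] turn [ 0.003 -0.006 -0.013] yhead 97.3 tcp [ 0.4429 -0.0735  0.1124] t 2.15
```

View pics/s1.png

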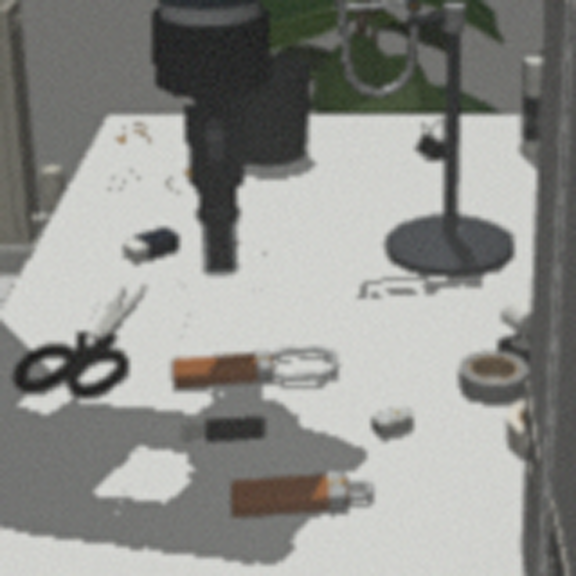

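The side view shows the gripper above the fob and nothing in the way. The plate runs from zoom (174,372) to (272,365), and the eye ends at (338,370). I'll check those points against the plan.

```bash
python3 - <<'E'
from h import *
f=lambda a,b,z:onplane('side',190+a/3.6,150+b/3.6,z).round(4)
print('eye end',f(338,368,.006),'plate near end top mid',f(175,363,.012),'collar/orange',f(257,359,.012),'front end', f(176,386,0),f(257,384,0))
E
python3 -m handwheel '[[[-0.3,-0.2,2.6,0,0,-0.013,0],[0,0,2.6,0,0,0,0],[0,0,2,0,0,0,0],[0,0,1,0,0,0,0]]]'
```

```text
eye end [ 0.5232 -0.0751  0.006 ] plate near end top mid [ 0.4107 -0.0775  0.012 ] collar/orange [ 0.4668 -0.0724  0.012 ] front end [ 0.4123 -0.0881  0.    ] [ 0.4676 -0.0861  0.    ]
t: 2.65
tcp_pos: [0.4482, -0.0759, 0.0337]
tcp_rot: [0.207, -3.134, -0.001]
wrist_force: [0.7, -0.0, -0.3]
finger_gap: 0.997
finger_force: 0.0
```

```bash
python3 -m handwheel '[[[0.1,0,0.7,0,0,0.01,0],[0,0,0,0,0,0,0.5],[0,0,0,0,0,0,1],[0,0,0,0,0,0,1],[0,0,0,0,0,0,1],[0,0,0,0,0,0,1],[0,0,0,0,0,0,1]]]'
```

```text
t: 3.52
tcp_pos: [0.448, -0.0763, 0.0281]
tcp_rot: [-0.194, 3.134, -0.001]
wrist_force: [-0.0, 0.3, 6.8]
finger_gap: 0.285
finger_force: 59.2
```

```bash
python3 -m handwheel '[[[0,0,-2,0,0,0,1],[0,0,-4,0,0,0,1],[0,0,-5,0,0,0,1],[0,0,-5,0,0,0,1],[0,0,-5,0,0,0,1],[0,0,-5,0,0,0,1],[0,0,0,0,0,0,1]]]'
python3 - <<'E'
from h import *
s=readout.sense();print(s['finger_gap'],s['finger_force'])
p,d=grab('side');q,e=grab('top')
X=s['tcp_pos'];u=proj('side',X+[.03,0,-.02]).astype(int);v=proj('top',X+[.05,0,-.02]).astype(int);print(u,v)
a=cv2.resize(p[u[1]-40:u[1]+40,u[0]-50:u[0]+50],None,fx=5,fy=5,interpolation=3);b=cv2.resize(q[v[1]-50:v[1]+50,v[0]-40:v[0]+40],None,fx=4,fy=4,interpolation=3)
save(np.hstack([np.pad(a,((0,0),(0,0),(0,0))),b[:400]])[:,:800],'lift.png');print(a.shape,b.shape)
E
```

```text
t: 4.4
tcp_pos: [0.4494, -0.0769, 0.2917]
tcp_rot: [-0.193, 3.127, -0.007]
wrist_force: [0.3, -0.1, -0.9]
finger_gap: 0.282
finger_force: 59.2
0.28227622311956985 59.227927923202515
[263 149] [354 232]
(400, 500, 3) (400, 320, 3)
```

View pics/lift.png

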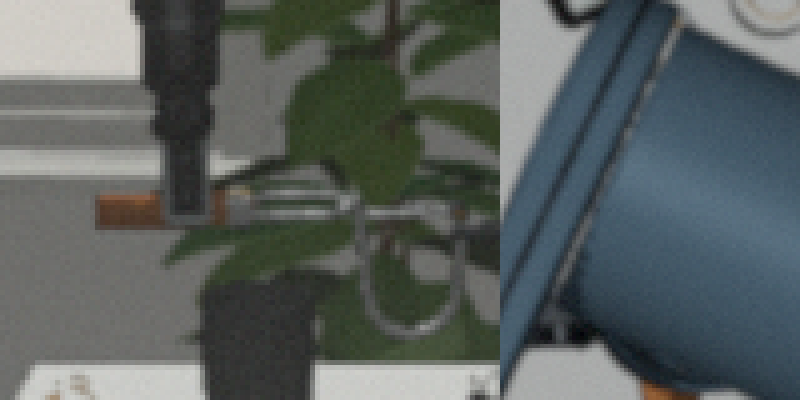

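The side view shows the fob held level with the pads at zoom (187,200). The eye's end is at (352,203), pixel (283,150), and the stand's nose is just behind it. The arm blocks the top view. Next I'll go above the hook.

```bash
python3 - <<'E'
from h import *
s=readout.sense();c,d=ray('side',283.4,149.6)
h=np.radians(7); X=s['tcp_pos']
# intersect with vertical plane through the tcp along heading 7deg
n=np.array([-np.sin(h),np.cos(h),0]);P=c+d*(n@(X-c))/(n@d);print('eye end',P,'rel',np.linalg.norm((P-X)[:2]),P[2]-X[2])
go(.466,.096,.287,104)
E
```

```text
eye end [ 0.52479996 -0.06651986  0.26955307] rel 0.07804792900581582 -0.017780807661207876
shift cm [-3.97 16.84  0.03] turn [-0.     0.001 -0.121] yhead 97.1 tcp [ 0.4473 -0.076   0.2873] t 4.5
```

```bash
python3 -m handwheel '[[[-1,4.2,0,0,0,0,1],[-1,4.2,0,0,0,0,1],[-1,4.2,0,0,0,0,1],[-1,4.2,0,0,0,0,1],[0,0,0,0,0,-0.12,1],[0,0,0,0,0,0,1],[0,0,0,0,0,0,1]]]'
python3 - <<'E'
from h import *
go(.466,.096,.287,104)
p,d=grab('side');q,e=grab('top')
a=cv2.resize(p[110:190,235:335],None,fx=4.8,fy=4.8,interpolation=3)
b=cv2.resize(q[150:250,220:300],None,fx=3.84,fy=3.84,interpolation=3)
save(np.hstack([a,b])[:,:800],'above.png')
E
```

```text
t: 5.38
tcp_pos: [0.4661, 0.0951, 0.2862]
tcp_rot: [0.377, -3.117, -0.0]
wrist_force: [-0.3, -0.1, -0.5]
finger_gap: 0.281
finger_force: 59.3
shift cm [-0.01  0.09 -0.08] turn [ 0.001 -0.002 -0.004] yhead 103.8 tcp [0.4661 0.0951 0.2862] t 5.375
```

View pics/above.png

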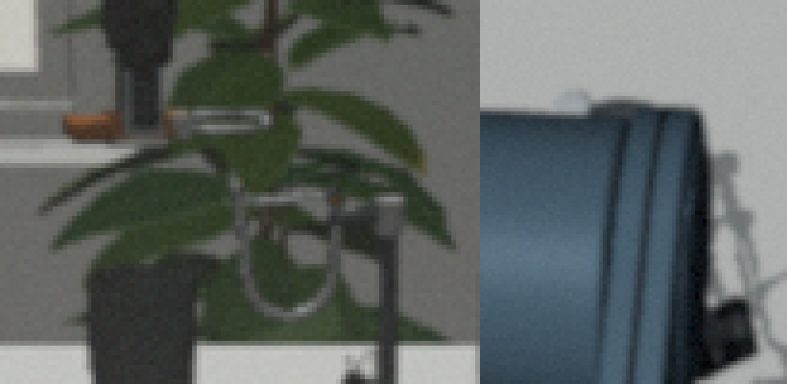

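The eye's end, at zoom (270,120), is about 16 mm inward of the nose upright (241,205), and the fob is level. Next I'll push down in steps.

```bash
python3 -m handwheel '[[[-0.1,0.1,1.2,0,0,0,1],[0,0,1.4,0,0,0,1],[0,0,1.4,0,0,0,1],[0,0,1,0,0,0,1],[0,0,0.6,0,0,0,1],[0,0,0.6,0,0,0,1]]]'
python3 - <<'E'
from h import *
go(.466,.096,.183,104)
p,d=grab('side');q,e=grab('top')
a=cv2.resize(p[125:205,235:335],None,fx=4.8,fy=4.8,interpolation=3)
b=cv2.resize(q[150:250,220:300],None,fx=3.84,fy=3.84,interpolation=3)
save(np.hstack([a,b])[:,:800],'mid.png')
E
```

```text
t: 6.22
tcp_pos: [0.4677, 0.0967, 0.2252]
tcp_rot: [-0.381, 3.118, -0.0]
wrist_force: [-0.1, 0.1, 0.6]
finger_gap: 0.281
finger_force: 59.3
shift cm [ 0.19 -0.03  4.22] turn [-0.     0.001 -0.001] yhead 103.9 tcp [0.4677 0.0967 0.2252] t 6.225
```

View pics/mid.png

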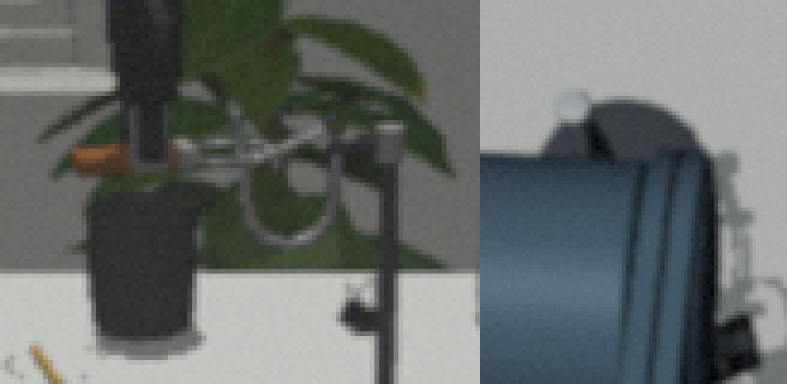

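The nose tip at zoom (232,105) stands up through the eye, and the latch is bent down by the eye's end at (262,155). I'll keep going down.

```bash
python3 -m handwheel '[[[0,0,0.7,0,0,0,1],[0,0,0.7,0,0,0,1],[0,0,0.7,0,0,0,1],[0,0,0.7,0,0,0,1],[0,0,0.7,0,0,0,1],[0,0,0.6,0,0,0,1],[0,0,0,0,0,0,1],[0,0,0,0,0,0,1]]]'
python3 - <<'E'
from h import *
go(.466,.096,.183,104)
p,d=grab('side')
save(cv2.resize(p[125:205,235:335],None,fx=6,fy=6,interpolation=3),'low.png')
E
```

```text
t: 7.32
tcp_pos: [0.4675, 0.0967, 0.1845]
tcp_rot: [-0.381, 3.118, -0.0]
wrist_force: [0.1, 0.0, -0.6]
finger_gap: 0.284
finger_force: 59.3
shift cm [ 0.16 -0.03  0.15] turn [-0.     0.    -0.001] yhead 103.9 tcp [0.4675 0.0967 0.1845] t 7.325
```

View pics/low.png

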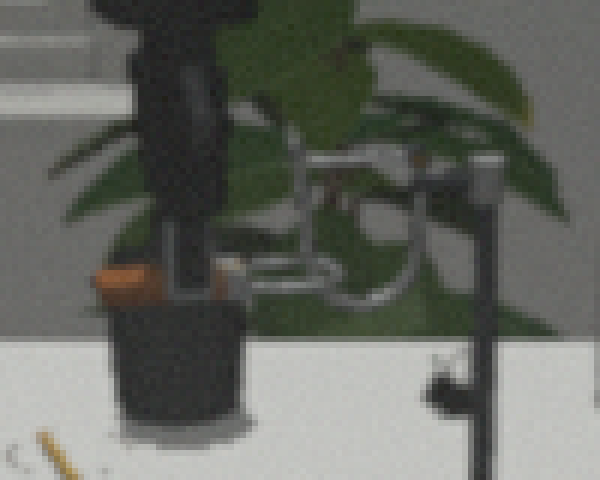

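The latch is shut again at zoom (305–380,158), and the eye's end (340,272) is inside the hook about 53 mm lower. Next I'll release.

```bash
python3 -m handwheel '[[[0,0,0,0,0,0,0.6],[0,0,0,0,0,0,0.3],[0,0,0,0,0,0,0],[0,0,0,0,0,0,0],[0,0,0,0,0,0,0],[0,0,0,0,0,0,0],[0,0,0,0,0,0,0],[0,0,0,0,0,0,0]]]'
python3 -m handwheel '[[[1,0,-1,0,0,0,0],[2,0,-2,0,0,0,0],[3,0,-3,0,0,0,0],[4,0,-3,0,0,0,0],[3,0,-2,0,0,0,0],[0,0,0,0,0,0,0],[0,0,0,0,0,0,0],[0,0,0,0,0,0,0]]]'
python3 -m handwheel '[[[0,0,0,0,0,0,0],[0,0,0,0,0,0,0],[0,0,0,0,0,0,0],[0,0,0,0,0,0,0],[0,0,0,0,0,0,0],[0,0,0,0,0,0,0],[0,0,0,0,0,0,0],[0,0,0,0,0,0,0]]]'
python3 - <<'E'
from h import *
p,d=grab('side')
save(cv2.resize(p[120:300,215:335],None,fx=3.3,fy=3.3,interpolation=3),'end.png')
E
```

```text
t: 8.38
tcp_pos: [0.4673, 0.0967, 0.1843]
tcp_rot: [0.381, -3.118, -0.0]
wrist_force: [0.3, -0.1, 0.4]
finger_gap: 1.002
finger_force: 0.0
t: 9.38
tcp_pos: [0.3414, 0.0655, 0.2937]
tcp_rot: [0.381, -3.117, -0.001]
wrist_force: [-0.3, 0.5, -0.6]
finger_gap: 1.0
finger_force: 0.0
t: 10.38
tcp_pos: [0.3412, 0.0654, 0.2943]
tcp_rot: [-0.381, 3.118, 0.0]
wrist_force: [-1.0, -0.3, -0.5]
finger_gap: 1.005
finger_force: 0.0
```

View pics/end.png

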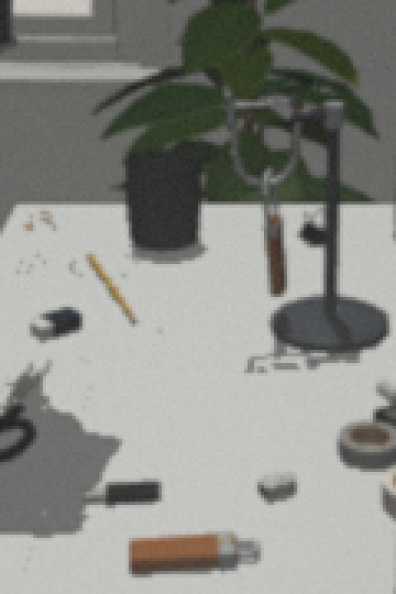

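The fob hangs from the bowl of the hook at zoom (272,180–295), the latch is level and shut at (265,105), and the spare is where it was. I'll let the swing settle, then hand in.

```bash
for i in 1 2 3 4; do python3 -m handwheel '[[[0,0,0,0,0,0,0],[0,0,0,0,0,0,0],[0,0,0,0,0,0,0],[0,0,0,0,0,0,0],[0,0,0,0,0,0,0],[0,0,0,0,0,0,0],[0,0,0,0,0,0,0],[0,0,0,0,0,0,0]]]' | head -1; done
python3 -c "
from workcell import env
print(env.hand_in())"
```

```text
t: 11.42
t: 12.42
t: 13.42
t: 14.42
the job is handed in; nothing more can be done
None
```

The key fob hangs from the hook with the latch shut, the spare fob is where it lay, and the job was handed in at about 14.4 s of the 48 s allowed; hand-in returned no verdict.

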